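Hang a formed face-shield headband on the cooling rail and count it

TASK

Take the face-shield headband lying on the bench and hang it, crown up and legs either side of the bar, in the empty place of the cooling rail beside the headband already hanging there: between its two spacer collars, set down gently on the bar, not dropped and not forced. Once it hangs there by itself, count it: swing the stroke counter's lever down to its stop and let it spring back. Leave the hanging headband and the other things on the bench where they are.

Things in the scene. Friction and masses are not known exactly. Their poses are not given: they have to be found in the camera images.
- headband: loose black headband to hang, a U lying flat on its edges, 26 mm high, about 0.1 kg. Origin: centre of its half-round, at the underside as it lies; x in the U's plane to the crown (at first 80 to 150 degrees left of ahead), y across the legs, z along the 26 mm height. The same both ways up. Half-round 6 mm thick, mean radius 80 mm; a brim 4 mm thick stands out round the crown to x = 104 mm
- crown (a point): point inside the crown of that headband, at mid-height (headband x = 77, y = 0, z = 13 mm). It is what rests on the bar. The two straight legs, 10 mm thick and 26 mm high, are centred on headband y = +80 and -80 mm and run from x = 0 to x = -90 mm
- rail: fixed cooling rail: plywood foot 290 x 90 x 18 mm on the bench (origin: centre of its underside), 18 mm posts at x = -125 and +125 mm, and between them along x a round steel bar of 16 mm diameter, its top 215 mm above the bench. x points right of ahead from the robot, by 55 to 90 degrees. On the bar are two pairs of rubber collars, one pair for each headband
- free_place (a point): the empty place: top line of the bar midway between its two collars (rail x = -10 mm, z = 215 mm). Each collar is 8 mm wide, 26 mm in diameter; a pair leaves a 36 mm gap. The other place (rail x = +70 mm) is taken
- hung_headband: an identical headband already hanging at the right-hand end of the rail; its x points up and its z along the bar toward the free place
- hung_crown (a point): point inside the crown of the hanging headband, resting on the bar
- counter: fixed grey stroke counter, box 60 x 50 x 70 mm on an 85 x 75 mm plate, four drums in a window facing its -x side (roughly the robot). Origin: centre of the underside. The lever is on its +y side
- lever_pivot (a point): on the lever's axis (along the counter's y), 50 mm above the bench and 42 mm to the counter's +y side, level with the middle of the lever's knob
- lever_knob (a point): centre of the lever's round knob (18 mm diameter, 24 mm long, axis along the counter's y), 62 mm from lever_pivot. At rest the lever leans up at 50 degrees to the counter's -x side; it swings down to about level at its stop
- count_lever (a joint): lever angle: 0 at rest, grows as the knob goes down, 0.85 at the stop. A spring returns it; holding the knob takes about 2 N at rest and 4.5 N at the stop
- caliper: caliper, 170 x 50 mm, 12 mm high, lying between the robot and the rail; leave alone
- deburring_tool: deburring tool like a 150 mm screwdriver, lying beyond the headband; leave alone
- sanding_block: cork sanding block 100 x 55 x 22 mm, lying near the robot; leave alone
- forming_block: wooden forming block, 50 mm high, about 130 mm wide, beyond the counter; leave alone
- adhesive_tin: tin of 68 mm diameter, 85 mm high, to the right, beside the mug; leave alone
- solvent_bottle: bottle of 60 mm diameter, 140 mm high, to the right, nearer the robot than the rail; leave alone
- mug: white mug of 80 mm diameter, 90 mm high, on the robot's side of the rail; leave alone
Mind the look-alikes: they are no part of the job. What is shaped like the counter but blue or yellow is not meant.

How it is judged:
By the outcome, as a careful person would: the job done as asked, in the order asked, and still so for the second after the job is handed in, with the robot touching nothing.
It also fails if it takes over 69 s, if anything falls off the work surface, if the arm or the gripper's body presses on something with over 40 N, if the wrist force passes 120 N, or if a joint passes its speed limit or range.

ROBOT

A 6-joint arm with a two-finger parallel gripper is mounted at the origin on the work surface. World frame = base frame: x ahead of the robot, y to its left, z up, the work surface at z = 0. Lengths are in m, angles in rad, forces in N, time in s.
With the tool pointing down it reaches from about 0.3 to 0.775 m from the base axis. Payload 14.6 kg.
Tool frame: the origin (TCP) lies at the very end of the fingers, on their centre line; the grasp point (between the pads) lies 19 mm behind it; z points along the fingers, y is the line along which they close (so a half turn about z gives the same grasp; the last joint's range is limited). The gripper opens to 94 mm and grips with 3 to 60 N. Pads are 16 mm wide; open, the fingers measure 119 mm over their backs; the gripper's body (75 mm by 177 mm) begins 78 mm behind the grasp point.
Start: joints at [1.224, 0.3, 1.521, -0, 1.321, -0.067], TCP at [0.152, 0.529, 0.184] pointing down, gripper open.
Joint ranges: [-3.03, 3.03], [-0.79, 2.21], [0.23, 2.52], [-1.04, 4.18], [0, 3.07], [-2.55, 2.55]. Speed limits (rad/s): [2.22, 2.22, 2.57, 3.14, 3.14, 3.14].

INTERFACE

Orientations are given as [roll, pitch, yaw] about the fixed x, y, z axes, in that order (R = Rz(yaw) Ry(pitch) Rx(roll)).
In Python, from station import ctrl gives the robot as it stands.
- The arm moves only by the shell command python3 -m pendant 'ROWS' [OPENING] [FORCE]. ROWS is JSON, a list of rows, each a list of 2 entries, a list of its own where there are three numbers: the shift along the world's x, y, z in cm, then the turn about the world's z in rad. A call has 1 to 20 rows; each row shifts and turns the commanded pose from where the row before left it; what a row does not reach is not made up. A row lasts 1/12 s, in which the tool goes at most 41.7 mm and 7.16 degrees, less where a joint would pass 70% of its speed; a pose out of reach is approached as far as the arm can. A call is refused whole if a number of a shift passes 4.17 or a number of a turn 0.125, either way. A call with a gripper value outside its range is refused whole. OPENING is the opening, from 0 (shut) to 1 (fully open), set as the call begins (- or left out, the last holds). The fingers move at their own pace and stop on an object; FORCE is the grip in N (left out, the last holds). Time passes only in rows, so rows that do not move let the fingers close. It gives the time, the measured TCP pose, the force, the opening and the grip force at its end, in the units of the state.
- ctrl.get_obs(): the state, without advancing time (a new reading comes with each control period).
- ctrl.camera(name): name is "side" or "top"; returns a dict with "color" (400x640x3 uint8, red, green, blue), "intrinsics" (3x3 intrinsics, pixels), "camera_from_world" (4x4, takes a point from world to camera coordinates). Camera axes: x right, y down, z forward; pixel columns grow to the right and rows downward; lengths in m; the calibration is good to about 2 mm. A picture is of the moment at which its call begins. There is no depth.
- ctrl.hand_in(): hands the job in; it is judged then, once.
The state is a dict: "time_s": time; "qpos": joint angles; "joint_vel": joint speeds; "tau": joint torques, N m; "ee_pos": TCP position; "eef_rot": TCP orientation; "force": force on the tool from outside, world axes, zero at the start; "moment": the same for the moment, N m; "grip_width": finger opening in m; "grip_force": force on a finger pad.
Only numpy, scipy, OpenCV 4.12 (cv2) and the standard library are available. Lean on these libraries where they do the work, as an engineer would, in place of code of your own. Each camera call takes 0.05 s, during which the arm holds its last target. There are 200 camera calls.

## Working session

There is one attempt and no reset: what is moved stays moved. The work goes in short steps, Python scripts to look and compute and a shell command to move; the robot and the scene stay as the last step left them, time stands still between calls to the robot, and variables do not carry over. Pictures are saved under pics/ and viewed, at most 10 in all, crops included, and the job is handed in when it is done.

```bash
mkdir -p pics; cat > h.py <<'E'
from station import ctrl
import numpy as np, cv2
def cam(n,save=None):
    c=ctrl.camera(n)
    if save: cv2.imwrite('pics/'+save,c['color'][:,:,::-1])
    return c
def ray(c,u,v):
    K=np.array(c['intrinsics']);T=np.array(c['camera_from_world'])
    R=T[:3,:3];o=-R.T@T[:3,3];d=R.T@np.linalg.inv(K)@[u,v,1];return o,d/np.linalg.norm(d)
def onz(c,u,v,z):
    o,d=ray(c,u,v);return o+d*(z-o[2])/d[2]
def proj(c,p):
    q=np.array(c['camera_from_world'])@[*p,1];q=np.array(c['intrinsics'])@q[:3];return q[:2]/q[2]
def tri(c1,a,c2,b):
    o1,d1=ray(c1,*a);o2,d2=ray(c2,*b)
    s=np.linalg.lstsq(np.c_[d1,-d2],o2-o1,rcond=None)[0]
    p,q=o1+d1*s[0],o2+d2*s[1];return (p+q)/2,np.linalg.norm(p-q)
E
python3 - <<'E'
from h import *
for n in('side','top'):
    c=cam(n,n+'0.png');print(n,ray(c,320,200))
o=ctrl.get_obs();print(o['ee_pos'],o['eef_rot'],o['grip_width'])
E
```

```text
side (array([ 0.41973307, -0.73639564,  1.08473134]), array([ 0.09560746,  0.64515667, -0.75804491]))
top (array([0.27094443, 0.07259446, 1.76408698]), array([ 0.15628459, -0.00843428, -0.98767606]))
[0.1518143  0.52838217 0.1837585 ] [-3.14060017e+00 -7.24743576e-05  2.86173483e+00] 0.09388124338536469
```

View pics/side0.png

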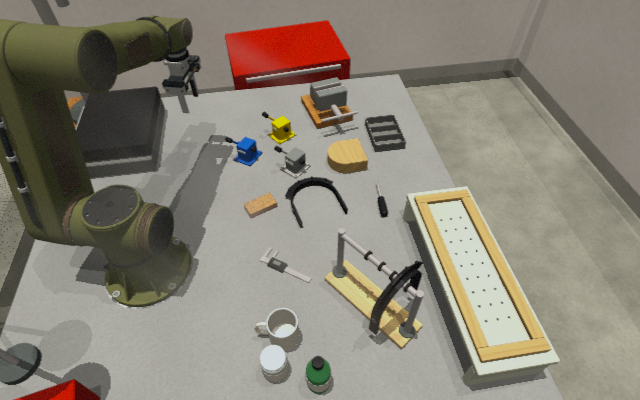

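View pics/top0.png

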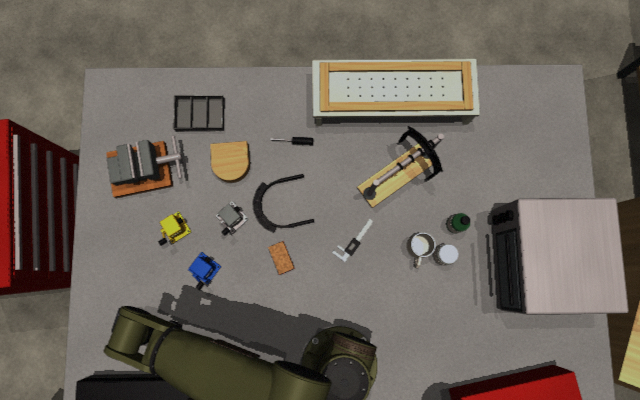

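Loose headband: top (285,205), side (317,200). It could be confused with the hung headband at top (422,155) and the black tray at top (200,113); I choose the one lying on the bench. The grey counter is at top (232,216), side (294,158). Blue is at top (205,268) and yellow at top (173,228), neither of which is wanted. Next I check both choices in close crops.

```bash
python3 - <<'E'
import cv2
a=cv2.imread('pics/top0.png')[120:290,190:450];cv2.imwrite('pics/t1.png',cv2.resize(a,None,fx=3,fy=3,interpolation=cv2.INTER_CUBIC))
a=cv2.imread('pics/side0.png')[130:350,230:440];cv2.imwrite('pics/s1.png',cv2.resize(a,None,fx=2.7,fy=2.7,interpolation=cv2.INTER_CUBIC))
E
```

```text
(no output)
```

View pics/t1.png

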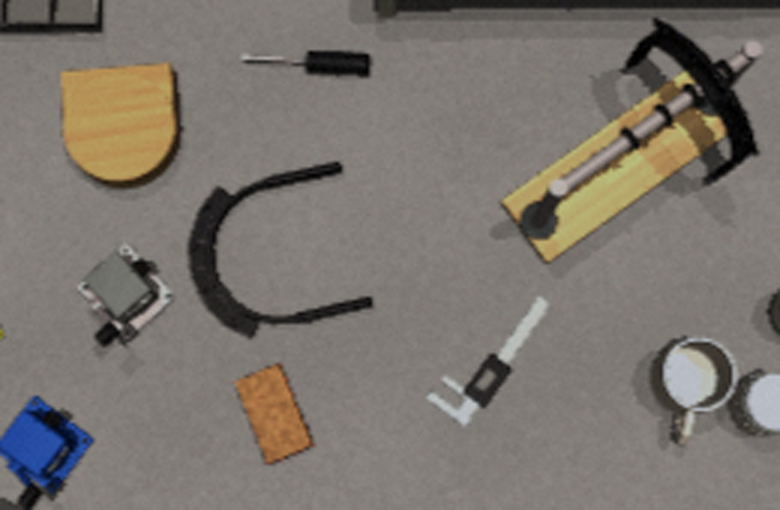

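View pics/s1.png

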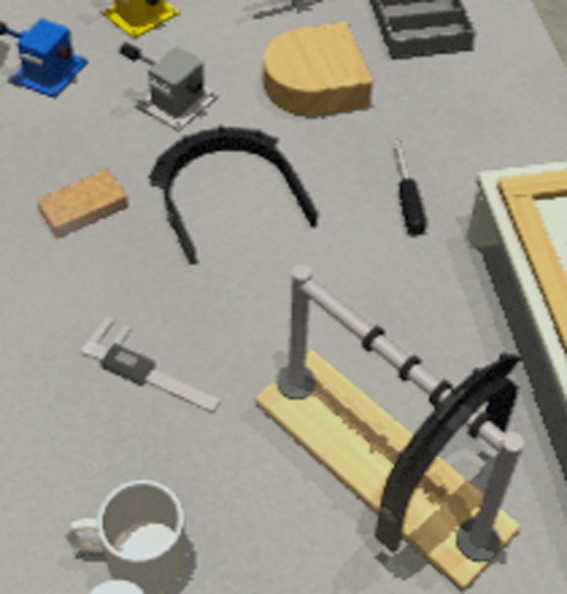

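The crops confirm the choices: the loose U is at t1 (280,250), with leg ends at (340,168) and (371,301). The free place lies between the collars at t1 (628,138)/(660,115) and s1 (373,338)/(410,367). The grey counter's knob is at t1 (106,335), s1 (130,50).

```bash
python3 - <<'E'
from h import *
T=cam('top');S=cam('side')
t=lambda u,v:((u+.5)/3-.5+190,(v+.5)/3-.5+120)
s=lambda u,v:((u+.5)/2.7-.5+230,(v+.5)/2.7-.5+130)
r=lambda a:np.round(a,4)
# headband by dark mask, top surface z=.026
g=T['color'].max(2);m=((g<70)*255).astype(np.uint8);m[:,:250]=0;m[:, 318:]=0;m[:178-8]=0;m[235:]=0
n,l,st,_=cv2.connectedComponentsWithStats(m);k=1+st[1:,4].argmax();ys,xs=np.where(l==k);print(st[k])
P=np.array([onz(T,x,y,.026)[:2] for x,y in zip(xs,ys)])
ends=[onz(T,*t(340,168),.026)[:2],onz(T,*t(371,301),.026)[:2]];print('ends',r(ends))
# leg centre lines: fit lines to pixels near the ends
d0=[]
for e in ends:
    Q=P[np.linalg.norm(P-e,axis=1)<.075];vx,vy,x0,y0=cv2.fitLine(Q.astype(np.float32),cv2.DIST_L2,0,.01,.01).ravel();d0.append([np.degrees(np.arctan2(vy,vx)),x0,y0])
print('legs',r(d0))
for nm,a,b in(('coll1',(628,138),(373,338)),('coll2',(660,115),(410,367)),('postL',(557,187),(302,272)),('postR',(753,48),(515,440)),('knob',(106,335),(130,50)),('boxcorner',(121,250),(178,50))):
    p,e=tri(T,t(*a),S,s(*b));print(nm,r(p),r(e))
print('barL z.215',r(onz(T,*t(557,187),.215)),'R',r(onz(T,*t(753,48),.215)),'free',r(onz(T,*t(644,126.5),.21)))
print('knob z.097',r(onz(T,*t(106,335),.097)))
for nm,q in(('platecorners',[(80,290),(125,340),(172,295),(125,247)]),):
    print(nm,[r(onz(T,*t(*x),.004)) for x in q])
E
```

```text
[253 174  61  59 746]
ends [[0.6312 0.1152]
 [0.4776 0.0811]]
legs [[-78.0906   0.6246   0.1517]
 [-76.9993   0.4692   0.1178]]
coll1 [ 0.6217 -0.1863  0.2045] 0.0021
coll2 [ 0.6474 -0.2209  0.2018] 0.0002
postL [ 0.5687 -0.1101  0.2173] 0.0017
postR [ 0.7126 -0.3162  0.2203] 0.0007
knob [0.4353 0.3666 0.0976] 0.0001
boxcorner [0.5112 0.3487 0.1077] 0.0296
barL z.215 [ 0.57   -0.1104  0.215 ] R [ 0.7145 -0.3175  0.215 ] free [ 0.6335 -0.2024  0.21  ]
knob z.097 [0.4353 0.3667 0.097 ]
platecorners [array([0.4964, 0.4138, 0.004 ]), array([0.4385, 0.3614, 0.004 ]), array([0.4895, 0.3086, 0.004 ]), array([0.5456, 0.3632, 0.004 ])]
```

```bash
python3 -m pendant '[[[2.3,-1.67,0],-0.054],[[2.3,-1.67,0],-0.054],[[2.3,-1.67,0],-0.054],[[2.3,-1.67,0],-0.054],[[2.3,-1.67,0],-0.054],[[2.3,-1.67,0],-0.054],[[2.3,-1.67,0],-0.054],[[2.3,-1.67,0],-0.054],[[2.3,-1.67,0],-0.054],[[2.3,-1.67,0],-0.054],[[2.3,-1.67,0],-0.054],[[2.3,-1.67,0],-0.054],[[2.3,-1.67,0],-0.054],[[2.3,-1.67,0],-0.054],[[2.3,-1.67,0],-0.054],[[2.3,-1.67,0],-0.054],[[2.3,-1.67,0],-0.054],[[2.3,-1.67,0],-0.054],[[2.3,-1.67,0],-0.054],[[2.3,-1.67,0],-0.054]]' 0.6
```

```text
time_s: 1.87
ee_pos: [0.6128, 0.1936, 0.184]
eef_rot: [-3.141, -0.0, 1.779]
force: [-0.4, -0.4, 0.3]
grip_width: 0.0562
grip_force: 0.0
```

```bash
python3 -m pendant '[[[0,0,-1.4],0],[[0,0,-1.4],0],[[0,0,-1.4],0],[[0,0,-1.4],0],[[0,0,-1.4],0],[[0,0,-1.4],0],[[0,0,-1.4],0],[[0,0,-1.4],0],[[0,0,-1.4],0],[[0,0,-1.4],0],[[0,0,-1.4],0],[[0,0,-1.2],0],[[0,0,-0.5],0],[[0,0,-0.3],0],[[0,0,-0.2],0],[[0,0,0],0]]'; python3 - <<'E'
from h import *
c=cam('side');a=c['color'][120:260,250:400,::-1];cv2.imwrite('pics/s2.png',cv2.resize(a,None,fx=4,fy=4,interpolation=cv2.INTER_CUBIC))
E
```

```text
time_s: 3.2
ee_pos: [0.612, 0.1947, 0.0084]
eef_rot: [3.141, -0.0, 1.782]
force: [0.3, 0.1, -0.1]
grip_width: 0.0564
grip_force: 0.0
```

View pics/s2.png

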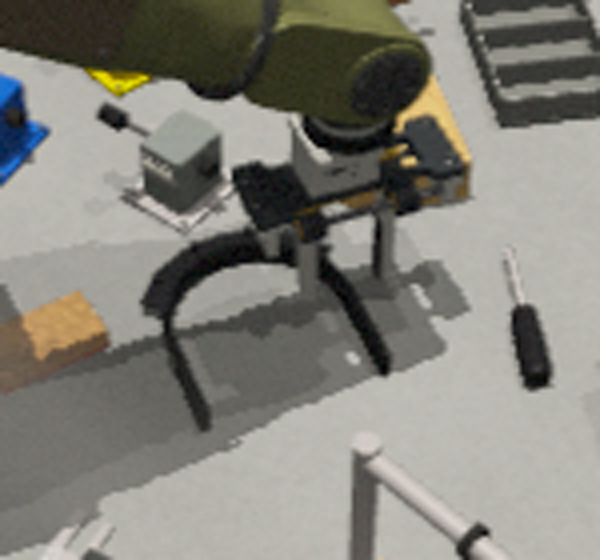

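The fingers straddle the far leg of the loose headband at s2 (335,275). I close on it.

```bash
python3 -m pendant '[[[0,0,0],0],[[0,0,0],0],[[0,0,0],0],[[0,0,0],0],[[0,0,0],0],[[0,0,0],0],[[0,0,0],0],[[0,0,0],0]]' 0 25; python3 -m pendant '[[[0,0,0.5],0],[[0,0,1],0],[[0,0,1.5],0],[[0,0,2],0],[[0,0,2],0],[[0,0,2],0],[[0,0,2],0],[[0,0,2],0],[[0,0,2],0],[[0,0,2],0],[[0,0,2],0],[[0,0,2],0],[[0,0,2],0],[[0,0,2],0],[[0,0,2],0],[[0,0,1],0],[[0,0,1],0],[[0,0,0],0]]'; python3 - <<'E'
from h import *
a=cam('side')['color'][80:260,240:440,::-1];b=cam('top')['color'][150:260,210:330,::-1]
cv2.imwrite('pics/l3.png',np.hstack([cv2.resize(a,(440,396)),cv2.resize(b,(360,396))]))
E
```

```text
time_s: 3.92
ee_pos: [0.6119, 0.1946, 0.0082]
eef_rot: [3.142, 0.0, 1.782]
force: [-0.0, 0.2, -0.5]
grip_width: 0.0065
grip_force: 0.0
time_s: 5.42
ee_pos: [0.6121, 0.1947, 0.3003]
eef_rot: [3.139, -0.0, 1.782]
force: [0.5, -0.1, -0.2]
grip_width: 0.0006
grip_force: 0.0
```

View pics/l3.png

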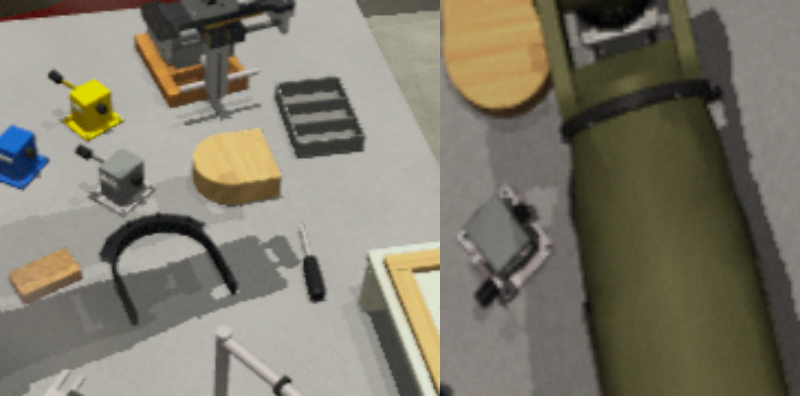

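The fingers closed on nothing and the headband has not moved (leg ends still at side (346,212) and (301,226)). I check its pose from the side view.

```bash
python3 - <<'E'
from h import *
S=cam('side');T=cam('top');r=lambda a:np.round(a,4)
f=lambda u,v:((u+.5)/4-.5+250,(v+.5)/4-.5+120)
print('TCP px in s2',(proj(S,[.612,.1947,.008])-[250,120])*4)
for q in((388,362),(208,420),(330,275),(300,240)): print(q,r(onz(S,*f(*q),.026)))
g=cv2.cvtColor(S['color'],cv2.COLOR_RGB2GRAY);m=((g<45)*255).astype(np.uint8);m[:,:280]=0;m[:,352:]=0;m[:170]=0;m[232:]=0
n,l,st,_=cv2.connectedComponentsWithStats(m);k=1+st[1:,4].argmax();print(st[k]);ys,xs=np.where(l==k)
# right leg: rightmost pixels per row
for y in range(180,215,4):
    w=xs[(ys==y)&(xs>318)];
    if len(w): print(y,w.min(),w.max(),r(onz(S,w.min(),y,.026)[:2]),r(onz(S,w.max(),y,.026)[:2]))
E
```

```text
TCP px in s2 [341.71211887 299.1378857 ]
(388, 362) [0.6329 0.1067 0.026 ]
(208, 420) [0.4787 0.0715 0.026 ]
(330, 275) [0.6029 0.2101 0.026 ]
(300, 240) [0.5842 0.2554 0.026 ]
[286 178  61  49 549]
180 319 327 [0.5644 0.2569] [0.5921 0.2522]
184 319 330 [0.5614 0.2379] [0.5992 0.2316]
188 328 334 [0.5891 0.2141] [0.6096 0.2107]
192 333 337 [0.6029 0.193 ] [0.6164 0.1908]
196 336 339 [0.6097 0.1734] [0.6197 0.1717]
200 338 341 [0.6131 0.1547] [0.623 0.153]
204 340 344 [0.6164 0.1362] [0.6296 0.134 ]
208 342 346 [0.6197 0.1181] [0.6327 0.1159]
212 345 346 [0.6261 0.0997] [0.6293 0.0992]
```

```bash
python3 -m pendant '[[[0,0,-2],0],[[0,0,-2],0],[[0,0,-2],0],[[0,0,-2],0],[[0,0,-2],0],[[0,0,-2],0],[[0,0,-2],0],[[0,0,-2],0],[[0,0,-2],0],[[0,0,-2],0],[[0,0,-2],0],[[0,0,-2],0],[[0,0,-2],0],[[0,0,-1.5],0],[[0,0,-1],0],[[0,0,-0.6],0],[[0,0,-0.4],0],[[0,0,-0.2],0],[[0,0,0],0],[[0,0,0],0]]' 0.4 ; python3 -m pendant '[[[0,0,0],0],[[0,0,0],0],[[0,0,0],0],[[0,0,0],0]]' 0 25;python3 -m pendant '[[[0,0,0],0],[[0,0,0],0],[[0,0,0],0],[[0,0,0],0]]' 0 25
```

```text
time_s: 7.28
ee_pos: [0.6122, 0.1947, 0.0019]
eef_rot: [3.141, -0.0, 1.782]
force: [-0.7, 0.7, 0.1]
grip_width: 0.0376
grip_force: 0.0
time_s: 7.62
ee_pos: [0.6121, 0.1946, 0.0015]
eef_rot: [3.141, -0.0, 1.782]
force: [1.2, 1.5, 1.1]
grip_width: 0.0143
grip_force: 0.5
time_s: 7.95
ee_pos: [0.6121, 0.1946, 0.0015]
eef_rot: [3.141, -0.0, 1.782]
force: [1.4, -0.3, 1.9]
grip_width: 0.0091
grip_force: 25.0
```

```bash
python3 -m pendant '[[[0,0,0.2],0],[[0,0,0.5],0],[[0,0,1],0],[[0,0,1.5],0],[[0,0,1.7],0],[[0,0,1.7],0],[[0,0,1.7],0],[[0,0,1.7],0],[[0,0,1.7],0],[[0,0,1.7],0],[[0,0,1.7],0],[[0,0,1.7],0],[[0,0,1.7],0],[[0,0,1.7],0],[[0,0,1.7],0],[[0,0,1.7],0],[[0,0,1.7],0],[[0,0,1.7],0],[[0,0,1.5],0],[[0,0,1],0]]'; python3 - <<'E'
from h import *
a=cam('side')['color'][40:260,220:440,::-1]
cv2.imwrite('pics/l4.png',cv2.resize(a,None,fx=2.7,fy=2.7))
E
```

```text
time_s: 9.62
ee_pos: [0.6118, 0.1946, 0.2988]
eef_rot: [3.139, -0.0, 1.782]
force: [0.4, 0.6, -0.5]
grip_width: 0.0093
grip_force: 25.1
```

View pics/l4.png

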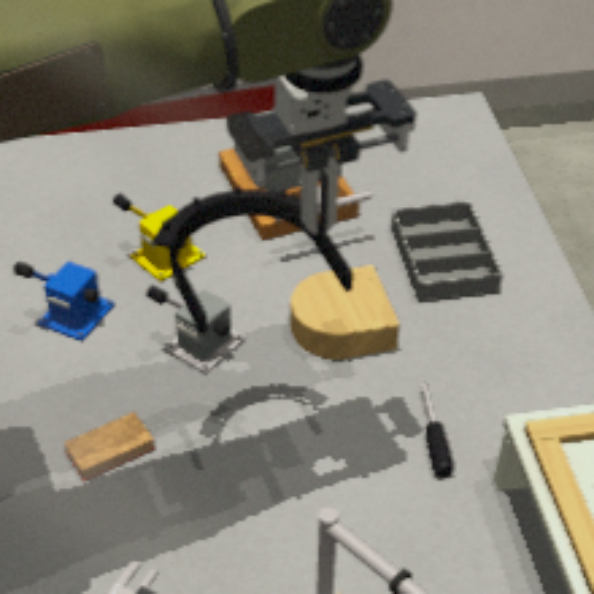

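```bash
python3 -m pendant '[[[-0.2,-0.5,0],-0.04],[[-0.4,-1.1,0],-0.08],[[-0.5,-1.3,0],-0.11],[[-0.5,-1.3,0],-0.11],[[-0.5,-1.3,0],-0.11],[[-0.5,-1.3,0],-0.11],[[-0.5,-1.3,0],-0.11],[[-0.5,-1.3,0],-0.11],[[-0.5,-1.3,0],-0.11],[[-0.5,-1.3,0],-0.11],[[-0.5,-1.3,0],-0.11],[[-0.5,-1.3,0],-0.11],[[-0.5,-1.3,0],-0.11],[[-0.5,-1.3,0],-0.11],[[-0.5,-1.3,0],-0.11],[[-0.5,-1.3,0],-0.11],[[-0.5,-1.3,0],-0.11],[[-0.5,-1.3,0],-0.11],[[-0.5,-1.3,0],-0.11],[[-0.5,-1.3,0],-0.11]]'; python3 -m pendant '[[[-0.5,-1.4,0],-0.11],[[-0.5,-1.4,0],-0.11],[[-0.5,-1.4,0],-0.11],[[-0.5,-1.4,0],-0.11],[[-0.3,-1.4,0],-0.11],[[-0.2,-1.2,0],-0.09],[[0,0,0],0],[[0,0,0],0]]'; python3 - <<'E'
from h import *
a=cam('side','s5full.png')['color'][120:340,230:470,::-1];b=cam('top','t5full.png')['color'][110:270,300:460,::-1]
cv2.imwrite('pics/l5.png',np.hstack([cv2.resize(a,(432,396)),cv2.resize(b,(368,396))]))
E
```

```text
time_s: 11.33
ee_pos: [0.5152, -0.0559, 0.2958]
eef_rot: [3.141, 0.001, -0.324]
force: [0.7, -0.7, -0.7]
grip_width: 0.0092
grip_force: 25.1
time_s: 12.0
ee_pos: [0.4906, -0.1374, 0.296]
eef_rot: [3.141, 0.001, -0.957]
force: [-0.1, 0.3, -0.8]
grip_width: 0.0091
grip_force: 25.1
```

View pics/l5.png

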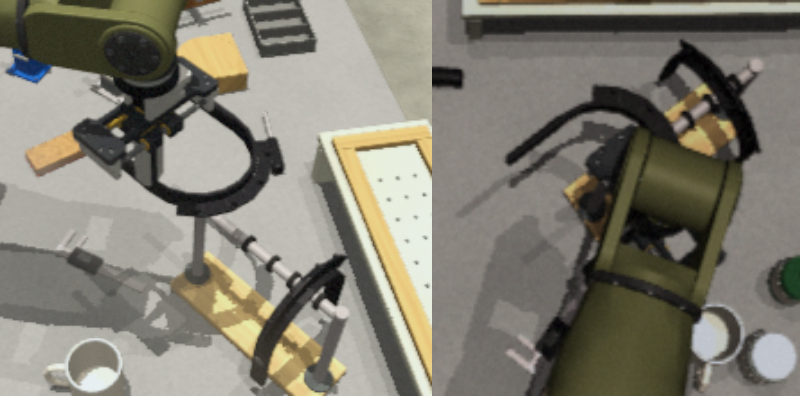

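The headband is held nearly flat, crown over the bar (l5 left (215,205)). I lower it so the bar tips the crown up about the grip.

```bash
python3 -m pendant '[[[0,0,-0.5],0],[[0,0,-1],0],[[0,0,-1],0],[[0,0,-1],0],[[0,0,-1],0],[[0,0,-1],0],[[0,0,-0.8],0],[[0,0,-0.5],0],[[0,0,-0.4],0],[[0,0,-0.3],0],[[0,0,-0.3],0],[[0,0,-0.2],0]]'; python3 -m pendant '[[[-0.05,0.07,-0.65],0],[[-0.05,0.07,-0.65],0],[[-0.05,0.07,-0.65],0],[[0.05,-0.07,-0.65],0],[[0.05,-0.07,-0.65],0],[[0.05,-0.07,-0.65],0]]'; python3 - <<'E'
from h import *
o=ctrl.get_obs();print(o['moment'])
E
```

```text
time_s: 13.1
ee_pos: [0.491, -0.1374, 0.2162]
eef_rot: [-3.141, -0.0, -0.958]
force: [-0.6, -0.2, -0.4]
grip_width: 0.0089
grip_force: 25.0
time_s: 13.6
ee_pos: [0.4908, -0.1374, 0.1765]
eef_rot: [3.141, 0.0, -0.958]
force: [-0.1, 0.4, 1.2]
grip_width: 0.0094
grip_force: 25.5
[ 0.02715613  0.09843565 -0.00707223]
```

```bash
python3 -m pendant '[[[0.13,-0.19,-0.63],0],[[0.13,-0.19,-0.63],0],[[0.13,-0.19,-0.63],0],[[0.22,-0.31,-0.58],0],[[0.22,-0.31,-0.58],0],[[0.22,-0.31,-0.58],0],[[0,0,0],0]]'; python3 - <<'E'
from h import *
a=cam('side','s6full.png')['color'][120:340,230:470,::-1]
cv2.imwrite('pics/l6.png',cv2.resize(a,None,fx=2.7,fy=2.7))
E
```

```text
time_s: 14.18
ee_pos: [0.5014, -0.1528, 0.1396]
eef_rot: [3.141, 0.001, -0.959]
force: [-1.3, -0.1, -0.3]
grip_width: 0.0088
grip_force: 24.8
```

View pics/l6.png

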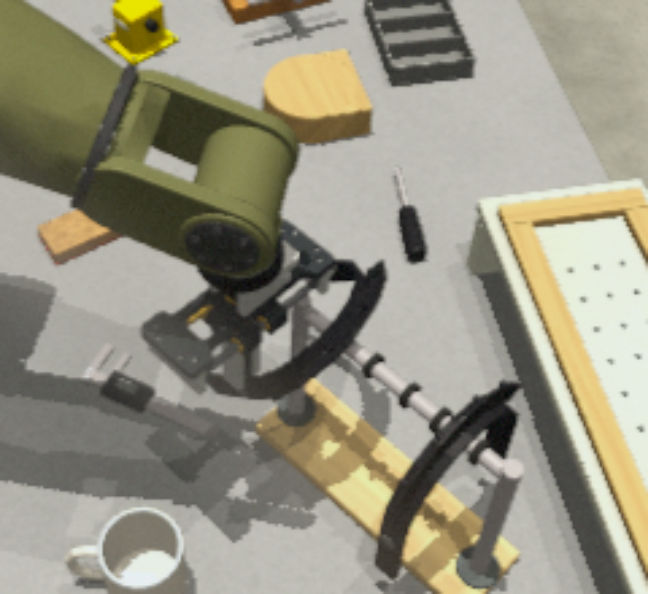

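```bash
python3 -m pendant '[[[0,0,0.5],0],[[0,0,0.8],0],[[0,0,0.7],0],[[0.33,-0.46,0],0],[[0.6,-0.9,0],0],[[0.65,-0.9,0],0],[[0.65,-0.9,0],0],[[0.65,-0.9,0],0],[[0.6,-0.9,0],0],[[0.3,-0.45,0],0],[[0,0,-0.5],0],[[0,0,-0.5],0],[[0,0,-0.3],0],[[0,0,-0.2],0],[[0,0,0],0],[[0,0,0],0]]'; python3 - <<'E'
from h import *
c=cam('side','s7full.png');a=c['color'][190:310,300:420,::-1]
t=cam('top','t7full.png')['color'][120:220,350:450,::-1]
cv2.imwrite('pics/l7.png',np.hstack([cv2.resize(a,(480,480),interpolation=cv2.INTER_CUBIC),cv2.resize(t,(320,480)[::1],interpolation=cv2.INTER_CUBIC)]))
E
```

```text
time_s: 15.57
ee_pos: [0.5391, -0.2063, 0.146]
eef_rot: [3.141, 0.0, -0.958]
force: [-0.2, 0.7, -0.7]
grip_width: 0.0082
grip_force: 24.6
```

View pics/l7.png

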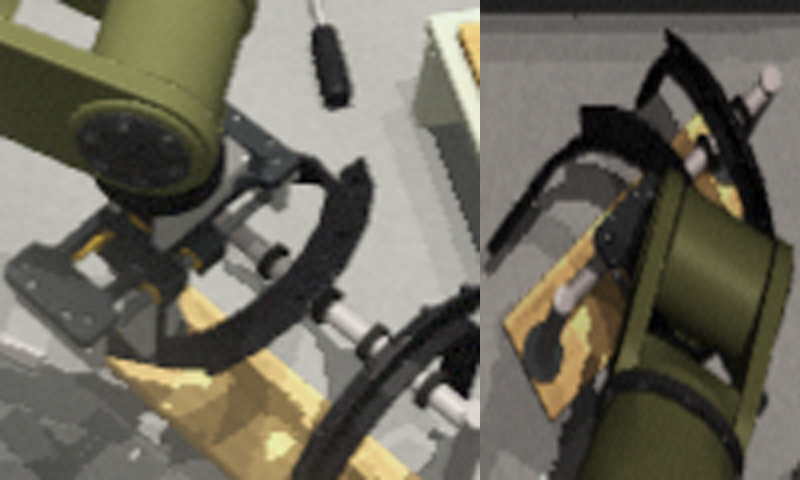

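The crown sits between the collars at l7 (270,262) and (325,305), tilted and just above the bar. I lower it the last millimetres.

```bash
python3 -m pendant '[[[0,0,-0.2],0],[[0,0,-0.2],0],[[0,0,-0.2],0],[[0,0,0],0]]';python3 -m pendant '[[[0.03,-0.04,-0.15],0],[[0.03,-0.04,-0.15],0],[[0,0,0],0]]' ; python3 -c "
from h import *
print(ctrl.get_obs()['moment'])"
```

```text
time_s: 16.0
ee_pos: [0.539, -0.2065, 0.1395]
eef_rot: [3.141, 0.0, -0.958]
force: [0.4, 0.4, -0.4]
grip_width: 0.0087
grip_force: 24.7
time_s: 16.25
ee_pos: [0.5398, -0.2074, 0.1367]
eef_rot: [3.142, 0.0, -0.958]
force: [-0.3, 0.1, 0.4]
grip_width: 0.0082
grip_force: 24.8
[-0.02620549  0.04698578  0.01380256]
```

```bash
python3 -m pendant '[[[0.03,-0.04,-0.15],0],[[0.03,-0.04,-0.15],0]]' ; python3 -c "
from h import *
print(ctrl.get_obs()['moment'])";python3 -m pendant '[[[0.05,-0.07,-0.15],0],[[0.05,-0.07,-0.15],0]]' ; python3 -c "
from h import *
print(ctrl.get_obs()['moment'])"
```

```text
time_s: 16.42
ee_pos: [0.5405, -0.2082, 0.134]
eef_rot: [-3.141, -0.0, -0.958]
force: [-0.1, -0.2, 0.5]
grip_width: 0.0083
grip_force: 24.9
[-0.02182666 -0.05750697  0.01306125]
time_s: 16.58
ee_pos: [0.5415, -0.2096, 0.1308]
eef_rot: [-3.141, -0.0, -0.958]
force: [0.4, -0.4, 1.7]
grip_width: 0.0082
grip_force: 24.9
[-0.05354977 -0.07769195  0.01575   ]
```

```bash
python3 -m pendant '[[[0,0,0],0],[[0,0,0],0],[[0,0,0],0]]' - 3; python3 -m pendant '[[[0,0,0],0],[[0,0,0],0],[[0,0,0],0],[[0,0,0],0],[[0,0,0],0],[[0,0,0],0],[[0,0,0],0],[[0,0,0],0]]' 0.25 3; python3 - <<'E'
from h import *
c=cam('side','s8full.png');g=c['color'].max(2)
for r in range(200,300,4): print(r,''.join('#' if v<45 else '+' if v<90 else '.' for v in g[r,305:430:2]))
E
```

```text
time_s: 16.83
ee_pos: [0.5412, -0.2094, 0.1308]
eef_rot: [3.141, 0.0, -0.958]
force: [1.4, -0.1, -0.3]
grip_width: 0.0096
grip_force: 2.8
time_s: 17.5
ee_pos: [0.5414, -0.2095, 0.131]
eef_rot: [-3.142, -0.0, -0.958]
force: [-0.2, -0.5, -0.0]
grip_width: 0.0234
grip_force: 0.0
200 ............................++.......#++.......................
204 ...........................++........#+++......................
208 ++.........................+.........##++......................
212 ++++++....................+...........#+++.....................
216 +++++++++++...............+...........+#+......................
220 ++++++++++++++++.........+.....................................
224 +++++++++++++++++...+....++.+.......................++++.......
228 ++++++++++###+####+++.+..++++++......................++++......
232 ...+++++##########+##+++++...+++++....................++++.....
236 .......++#+###########+++#...+#++++...................+++++....
240 ..........#+###+#####+++##.+#####+.....................++++....
244 ............############+.++..++........................++++...
248 ...
[... 176 characters left out ...]
+###...........+++++
260 ++++++++..+++++####+++..#....+####++++#+.....###+..........++++
264 +++++++++...++++++##+.....+####+++++..+#....+###+.....+###+.+++
268 .++++++++++++++.+++++..++#####+#.....#......####..+++###+...+++
272 ...+++++++++++++++++...######+..............++##++####+###...++
276 .....+++++++++.....++#####+...............++..++###++#####....+
280 ........++..........+++##+.................++++#++++.#####....+
284 ....................+++#..................+++#++++.++####......
288 ..........++++.....++++..................++##+++..+....#.......
292 ...........++++....++++................++##++++................
296 .........++++++....+++...............+++##+++..................
```

```bash
python3 -m pendant '[[[-0.2,0.3,0.1],0],[[-0.5,0.7,0.1],0],[[-0.6,0.9,0.1],0],[[-0.8,1.1,0.1],0],[[-1,1.5,0.1],0],[[-1.2,1.6,0.5],0],[[-1.4,2,1],0],[[-1,1.5,3],0],[[-0.5,2.5,3],0],[[0,3,2],0],[[0,3,2],0],[[0,3,0],0],[[0,3,0],0]]'; python3 - <<'E'
from h import *
c=cam('side','s9full.png');t=cam('top','t9full.png')
for n,g,R,C in(('side',c['color'].max(2),range(196,300,3),slice(320,430)),('top',t['color'].max(2),range(125,205,3),slice(355,450))):
    print(n)
    for r in R: print(r,''.join('#' if v<55 else '+' if v<95 else '.' for v in g[r,C]))
E
```

```text
time_s: 18.63
ee_pos: [0.4687, 0.0334, 0.2524]
eef_rot: [-3.139, -0.002, -0.958]
force: [0.4, -0.0, 0.1]
grip_width: 0.0235
grip_force: 0.0
side
196 ...........................................................+.+................................................
199 ..........................................................######..............................................
202 ..........................................................#######.............................................
205 ..........................................................+#######............................................
208 ...........................................................#######+...........................................
211 ............................................................####+##+..........................................
214 .............................................................######+..........................................
217 ..............................................................++..............................................
220 ...............................
[... 5073 characters left out ...]

185 ................+##++.+........................++#############+................................
188 +.+........+########+.........................++##############.................................
191 #...+....++########+...........................+###++########+.................................
194 #+....++++########+++...............++..........+###########...................................
197 #+......+#++++++++++............................+#########+....................................
200 #+.........+....................................+#####.........................................
203 #+...........+.................................................................................
```

```bash
python3 - <<'E'
from h import *
for n,a,b,R,C in(('side','side0.png','s9full.png',(235,335),(300,410)),('top','top0.png','t9full.png',(125,215),(350,450))):
    A=cv2.imread('pics/'+a).max(2);B=cv2.imread('pics/'+b).max(2)
    print(n,R,C)
    for r in range(R[0],R[1],3):
        print(r,''.join(('N' if A[r,c]>=60 else 'o') if B[r,c]<60 else '.' for c in range(C[0],C[1])))
E
```

```text
side (235, 335) (300, 410)
235 ..............................................................................................................
238 ..............................................................................................................
241 ..............................................................................................................
244 ..............................................................................................................
247 ..............................................................................................................
250 ...................................................................................NNNNNNNNNNNNNNNNN..........
253 ....................................................................oooo....NNNNNNNNNNNNNNNNNNNNNNNNN.........
256 .................................................................oooNNNNNNNNNNNNNNNNNNNNNNNNNNNN..............
259 .................................................................NooNNNNNNNNNNNNNNNNNNN.....NNNNNN............
262 ..................................
[... 5312 characters left out ...]
........................NNNNNNNNNNN...................................
197 .....N........oo...oooo...............................NNNNNNNNN.....................................
200 .....N................................................NNNNN.........................................
203 .....N..............................................................................................
206 .....N..............................................................................................
209 ....................................................................................................
212 ....................................................................................................
```

```bash
python3 - <<'E'
from h import *
T=cam('top');S=cam('side')
F=np.array([.635,-.204,.215]);u=np.array([.572,-.82,0]);n=np.array([.82,.572,0])
def hb(th,ps,p):  # for reference: rail coords
    d=p-F;return np.round([d@u*1000,d@n*1000,p[2]*1000])
for nm,s,t in(('near end',(348,278),(406,199)),('far low',(395,269),(389,157)),('far top',(399,250),(395,141)),('mid outer',(372,256),(415,178)),('mid2',(385,252),(408,158)),('hung near end',(374,331),(426,180)),('hung far corner',(421,262),(409,128)),):
    p,e=tri(T,t,S,s);print(nm,hb(0,0,p),round(e*1000,1))
print('predicted hanging vertical key pts (side,top):')
for nm,q in(('crown top',(0,0,242)),('near leg end',(0,-80,48)),('far leg end',(0,80,48)),('near brim corner',(0,-60,205)),('far brim corner',(0,60,205)),('hung nearleg',(80,-80,48)),('collars',(22,0,220)),('collarL',(-22,0,220))):
    p=F+u*q[0]/1e3+n*q[1]/1e3;p[2]=q[2]/1e3;print(nm,np.round(proj(S,p)),np.round(proj(T,p)))
E
```

```text
near end [-42. -78. 150.] 39.6
far low [ 9. 65. 92.] 30.3
far top [ 19.  72. 194.] 0.5
mid outer [ -5. -45. 257.] 43.7
mid2 [ 11.   6. 241.] 16.5
hung near end [ 76. -74.  21.] 10.2
hung far corner [ 80.  80. 197.] 2.4
predicted hanging vertical key pts (side,top):
crown top [377. 252.] [407. 159.]
near leg end [350. 309.] [411. 191.]
far leg end [389. 273.] [383. 154.]
near brim corner [359. 275.] [416. 177.]
far brim corner [391. 246.] [393. 146.]
hung nearleg [373. 330.] [430. 178.]
collars [383. 262.] [411. 157.]
collarL [369. 251.] [400. 165.]
```

```bash
python3 -m pendant '[[[-0.1,0.9,0],0.06],[[-0.2,1.7,0],0.085],[[-0.2,1.7,0],0.085],[[-0.2,1.7,0],0.085],[[-0.2,1.7,0],0.085],[[-0.2,1.7,0],0.085],[[-0.2,1.7,0],0.085],[[-0.2,1.7,0],0.085],[[-0.2,1.7,0],0.085],[[-0.2,1.7,0],0.085],[[-0.2,1.7,0],0.085],[[-0.2,1.7,0],0.085],[[-0.2,1.7,0],0.085],[[-0.2,1.7,0],0.085],[[-0.2,1.7,0],0.085],[[-0.2,1.7,0],0.085],[[-0.2,1.7,0],0.085],[[-0.2,1.7,0],0.085],[[-0.2,1.7,0],0.085],[[0,1.4,0],0.085]]' 0 20; python3 - <<'E'
from h import *
c=cam('side','s10full.png');t=cam('top','t10full.png')
d=cv2.absdiff(c['color'],cv2.cvtColor(cv2.imread('pics/side0.png'),cv2.COLOR_BGR2RGB)).max(2)
for r in range(244,316,3): print(r,''.join('#' if v>35 else '.' for v in d[r,320:410]))
print('change since s9', [int((cv2.absdiff(c['color'][:,:,::-1],cv2.imread('pics/s9full.png')).max(2)[244:320,320:440]>30).sum())])
E
```

```text
time_s: 20.5
ee_pos: [0.4325, 0.3604, 0.2508]
eef_rot: [3.142, 0.0, 0.72]
force: [-0.1, 0.1, 0.2]
grip_width: 0.0005
grip_force: 0.0
244 ..........................................................................................
247 ................................................................###.############..........
250 ...........................................................#########################......
253 .....................................................#############################........
256 ................................................##############################............
259 ...........................................##..#####################....########..........
262 .......................................#####################...........##########.........
265 ...................................####################...............##########..........
268 ..............................####################....................#########...........
271 .............................#################...........................#.###............
274 .............
[... 634 characters left out ...]
#............
295 ...................##########..........................######.............###.............
298 ..................##########......................##......................................
301 ..................#########................############..................................#
304 ...................#######..........###################...................................
307 .....................#####...........##############.......................................
310 ...............................#######...####.............................................
313 ....................#####################.................................................
change since s9 [504]
```

```bash
python3 -m pendant '[[[0,0.3,-1],0],[[0,0,-2],0],[[0,0,-2],0],[[0,0,-2],0],[[0,0,-2],0],[[0,0,-2],0],[[0,0,-1.5],0],[[0,0,-1],0],[[0,0,-0.4],0],[[0,0,0],0]]'; python3 -m pendant '[[[0,0,-0.3],0],[[0,0,-0.3],0],[[-0.29,-0.25,-0.38],0],[[-0.28,-0.25,-0.38],0],[[-0.23,-0.2,-0.45],0],[[-0.23,-0.2,-0.45],0],[[-0.17,-0.15,-0.49],0],[[-0.17,-0.15,-0.49],0],[[0,0,0],0]]'
```

```text
time_s: 21.43
ee_pos: [0.4324, 0.3627, 0.1113]
eef_rot: [-3.142, 0.001, 0.715]
force: [0.1, 0.8, 0.2]
grip_width: 0.0003
grip_force: 0.0
time_s: 22.18
ee_pos: [0.418, 0.351, 0.0784]
eef_rot: [-3.141, 0.002, 0.717]
force: [-1.4, -0.0, -0.4]
grip_width: 0.0005
grip_force: 0.0
```

```bash
python3 - <<'E'
from h import *
S=cam('side');T=cam('top')
print('rest',proj(S,[.4353,.3667,.097]),'tcp',proj(S,[.418,.351,.0784]),'at20',proj(S,[.4215,.3545,.071]),proj(T,[.4353,.3667,.097]),proj(T,[.4215,.3545,.071]))
print([ctrl.get_obs()['force'],ctrl.get_obs()['moment']])
g=S['color']
for r in range(136,170,1): print(r,''.join('#' if v<45 else '+' if v<95 else '.' for v in g[r,255:315].max(1)))
E
```

```text
rest [277.84717009 148.31627913] tcp [273.82963856 155.75281789] at20 [274.9218679  156.49601996] [224.99450211 231.33102119] [230.0259505  236.25598544]
[array([-0.02606156,  0.71227908, -0.10008475]), array([-0.02267629,  0.19730055,  0.00730861])]
136 .............##++++++++########+++++++......................
137 .............+++++++++++++###++++++++.......................
138 .............++++++++++++++++++++++.........................
139 .............++++++++...+++++++++++.........................
140 ..............+++++++....++++++++...........................
141 ..............+++++++.....+++++.............................
142 ..............++++++++...+++++..............................
143 ..............+++++++....+++................................
144 ..............++++++++....+.................................
145 +.............+++++++.......................................
146 +.............+++++++++.....................................
147 +..............++++++++++...................................
148 #+.............++++++++###+.................................
149 
[... 660 characters left out ...]
......++.............++++++++++..++#++++..........
160 +++...........++++++............+++++++++++++#++++..........
161 ..............+++++++..........+++++++++++++##+###..........
162 ............+++++++++.........++++++++++++++######..........
163 ...........+++++++++++.....++++++++++++++++++####+..........
164 ..........+++++++++++++++++++++++++++.++++++++##+++.........
165 .........++++++++++++++++++++++++++++++++++++++++++.........
166 .......++++++++++++++++++++....++++++++++++++++++...........
167 ......++++++++++++++++++++++...+++++++++++++++++............
168 .....+++++++++++++++++++...++.+++++++++++++++++.............
169 .......++++++++++++++++..++..++++++++++++++++++.............
```

```bash
python3 -m pendant '[[[0,0,1],0],[[0,0,2],0],[[0,0,1],0],[[0.6,0.5,0],0],[[0.8,0.7,0],0],[[0.5,0.5,0],0],[[0,0,-0.3],0],[[0,0,-0.3],0],[[0,0,0],0]]'; python3 -m pendant '[[[0,0,-0.3],0],[[0,0,-0.3],0],[[-0.1,-0.1,-0.4],0],[[-0.2,-0.2,-0.4],0],[[-0.25,-0.22,-0.45],0]]'
```

```text
time_s: 23.03
ee_pos: [0.4371, 0.3681, 0.1122]
eef_rot: [-3.141, 0.002, 0.717]
force: [-0.8, 0.5, -0.4]
grip_width: 0.0002
grip_force: 0.0
time_s: 23.45
ee_pos: [0.432, 0.3631, 0.0946]
eef_rot: [3.142, 0.0, 0.717]
force: [0.8, 0.5, 0.1]
grip_width: 0.0006
grip_force: 0.0
```

```bash
python3 - <<'E'
from h import *
S=cam('side');g=S['color'];print(ctrl.get_obs()['force'],proj(S,ctrl.get_obs()['ee_pos']))
A=cv2.cvtColor(cv2.imread('pics/side0.png'),cv2.COLOR_BGR2RGB)
for r in range(136,166): print(r,''.join('#' if v<45 else '+' if v<95 else '.' for v in g[r,260:300].max(1)),''.join('#' if v<45 else '+' if v<95 else '.' for v in A[r,260:300].max(1)))
E
```

```text
[-0.88524085 -0.28816033 -1.50291176] [276.88780284 149.96411378]
136 ............+++++++++...++++............ .................++.....................
137 .............++++++++....+.............. ........................................
138 ............+++++++++................... ........................................
139 .............+++++++.................... ............................+...........
140 .............+++++++.................... ...........................+............
141 .............+++++++.................... ........................................
142 .............+++++++.................... ........................................
143 .............++++++++................... ........................................
144 ..............++++++.................... ........................................
145 ...............+++...................... ........................................
146 ...............+++...................... ................++......................
147 ...............####+.................... ...............+##++....................
14
[... 845 characters left out ...]
............
158 ............++++++++......++++++++++++++ ..........................+++..........+
159 ............++++++++......++++++++++++++ ............................+++.......++
160 ..........+++++++++++....+++++++++++++++ ............................++++....++++
161 .........+++++++++++++..+++.+++++++++++# .............................+..+++++++#
162 ........+++++++++++++++++++++++++++++++# ..........................++...+.++++++#
163 .......++++++++++++++++++++++++..+++++++ ..........................++++...++++++#
164 ......+.++++++++++++++++++++++++.+++++++ ..........................+++++..+++++++
165 .....+++++++++++++++++++..++++++++++++++ ..........................++++++++++++++
```

Numerically, the knob is still at its rest pixel (278,149) and the closed fingertips end about 12 mm above the reported TCP. I realign over the knob and press from there, lower.

```bash
python3 -m pendant '[[[0.2,0.15,0.2],0],[[0.3,0.3,0],0],[[0,0,-0.3],0],[[0,0,-0.3],0],[[-0.2,-0.2,-0.4],0],[[-0.29,-0.25,-0.4],0],[[-0.23,-0.2,-0.45],0],[[-0.23,-0.2,-0.45],0],[[0,0,0],0]]'; python3 - <<'E'
from h import *
S=cam('side');g=S['color'];print(ctrl.get_obs()['force'],proj(S,ctrl.get_obs()['ee_pos']))
for r in range(138,166): print(r,''.join('#' if v<45 else '+' if v<95 else '.' for v in g[r,255:300].max(1)))
E
```

```text
time_s: 24.25
ee_pos: [0.4265, 0.3582, 0.0735]
eef_rot: [3.142, 0.002, 0.717]
force: [-4.7, -4.1, 8.6]
grip_width: 0.001
grip_force: 4.1
[-5.07490474 -4.52562018  7.81043616] [276.2259215 154.9803702]
138 ................++++++++++++++++++++.........
139 ................++++++++....++++++++.........
140 ................+++++++.....++++++...........
141 ................++++++++....+++++............
142 ................++++++++....+++..............
143 .................++++++++...++...............
144 .................++++++++....................
145 +................+++++++.....................
146 +................+++++++.....................
147 +................+++++++.....................
148 #+...............+++++++.....................
149 #+...............+++++++.....................
150 #+................+++++......................
151 #+................+++++......................
152 ++................#+++#++....................
153 ++................#######+......++++++.......
154 ++.................######++++++++++++++......
155 ++..................+###+......++++++++++....
156 ......................++......++++++++++++...
157 ..............................+++++++++++++..
158 ..+..............++++..........++++++++++.+++
159 .++.............+++++++........++++++++++++++
160 +++...........+++++++++.......+++++++++++++++
161 ..............++++++++++.....+++++++++++++++#
162 ............+++++++++++++..+++++++++++++++++#
163 ...........++++++++++++++++++++++++++++++++++
164 .........++++++++++++++++++++++++++++++++++++
165 .........++++++++++++++++++++..++++++++++++++
```

```bash
python3 -m pendant '[[[-0.3,-0.27,0],0],[[-0.2,-0.18,-0.4],0],[[-0.2,-0.18,-0.4],0],[[-0.1,-0.1,-0.4],0],[[-0.1,-0.1,-0.4],0],[[0,0,0],0]]'; python3 - <<'E'
from h import *
S=cam('side');g=S['color'];print(ctrl.get_obs()['force'],proj(S,ctrl.get_obs()['ee_pos']),'stop',proj(S,[.4188,.352,.0514]))
for r in range(145,170): print(r,''.join('#' if v<45 else '+' if v<95 else '.' for v in g[r,255:300].max(1)))
E
```

```text
time_s: 24.8
ee_pos: [0.4177, 0.3502, 0.0571]
eef_rot: [-3.141, 0.002, 0.717]
force: [-3.1, -2.5, 5.2]
grip_width: 0.0001
grip_force: 2.7
[-3.98892518 -2.99626322  4.58004633] [274.38741032 160.12870799] stop [274.73066638 161.04993715]
145 +.............+++++++.....+++++++............
146 +.............++++++++....++++++.............
147 +..............+++++++....++++...............
148 #+.............+++++++....+++................
149 #+.............+++++++.......................
150 #+.............+++++++.......................
151 #+.............+++++++.......................
152 ++.............+++++++.......................
153 ++.............+++++++.......................
154 ++..............++++++.......................
155 +...............+++++.........+++.+..........
156 .................++++++......++++++++........
157 ................++++###++.+...+++++++++......
158 ..+.............+######++......++++++++.....+
159 .++.............++#####+.......++++++++++..++
160 +++...........++++++##+.........+++++++++++++
161 .............+++++++...........+.+++++++++++#
162 ............+++++++++........+++++++++++++++#
163 ...........+++++++++++....+++++++++++++++++++
164 .........++++++++++++++.+++++++++++++++++++++
165 ........+++++++++++++++++++++++++++++++++++++
166 .......+++++++++++++++++++++..+++++++++++++++
167 .....+++++++++++++++++++++++...++++++++++++++
168 .....+++++++++++++++++++++.++..++++++++++++++
169 .......++++++++++++++++++++...+++++++++++++++
```

```bash
python3 -m pendant '[[[-0.1,-0.1,-0.35],0],[[-0.05,-0.05,-0.35],0],[[0,0,0],0]]'; python3 -m pendant '[[[0,0,-0.2],0],[[0,0,-0.2],0],[[0,0,0],0]]'; python3 - <<'E'
from h import *
S=cam('side');g=S['color'];m=(g[150:168,265:283].max(2)<50);y,x=np.where(m);print(x.mean()+265,y.mean()+150,len(x),ctrl.get_obs()['force'])
E
```

```text
time_s: 25.1
ee_pos: [0.4167, 0.3491, 0.0506]
eef_rot: [-3.142, 0.001, 0.717]
force: [-3.1, -2.8, 5.2]
grip_width: 0.0005
grip_force: 2.4
time_s: 25.35
ee_pos: [0.4171, 0.3494, 0.0469]
eef_rot: [3.142, 0.0, 0.717]
force: [-2.2, -1.9, 4.6]
grip_width: 0.0004
grip_force: 2.4
274.7 160.75 20 [-2.20531055 -2.20901143  4.47640048]
```

```bash
python3 -m pendant '[[[0,0,-0.15],0],[[0,0,-0.15],0],[[0,0,0],0]]'; python3 -m pendant '[[[0,0,-0.15],0],[[0,0,0],0]]'; python3 - <<'E'
from h import *
S=cam('side');g=S['color'];m=(g[150:168,265:283].max(2)<50);y,x=np.where(m);print(x.mean()+265,y.mean()+150,len(x),ctrl.get_obs()['force'])
E
```

```text
time_s: 25.65
ee_pos: [0.4171, 0.3495, 0.044]
eef_rot: [-3.142, 0.0, 0.717]
force: [-2.2, -2.1, 4.8]
grip_width: 0.0005
grip_force: 2.4
time_s: 25.82
ee_pos: [0.4172, 0.3495, 0.0426]
eef_rot: [-3.142, -0.0, 0.717]
force: [-1.8, -2.1, 3.9]
grip_width: 0.0007
grip_force: 2.3
274.7142857142857 161.85714285714286 21 [-2.13676576 -2.27990209  5.61256272]
```

```bash
python3 -m pendant '[[[0,0,-0.15],0],[[0,0,-0.1],0],[[0,0,0],0]]'; python3 -m pendant '[[[0,0,-0.15],0],[[0,0,-0.1],0],[[0,0,0],0]]'
```

```text
time_s: 26.12
ee_pos: [0.4172, 0.3494, 0.04]
eef_rot: [3.142, 0.0, 0.717]
force: [-2.6, -2.4, 4.3]
grip_width: 0.0006
grip_force: 2.4
time_s: 26.37
ee_pos: [0.4174, 0.3496, 0.0385]
eef_rot: [3.142, -0.001, 0.717]
force: [-7.5, -6.0, 16.2]
grip_width: 0.0005
grip_force: 8.0
```

The stop is reached: force jumps to 16 N. I let the lever spring back.

```bash
python3 -m pendant '[[[0,0,0.3],0],[[0,0,0.5],0],[[0,0,0.7],0],[[0,0,0.8],0],[[0,0,0.8],0],[[0,0,0.8],0],[[0,0,0.8],0],[[0,0,0.8],0],[[0,0,1],0],[[0,0,1.5],0],[[0,0,2],0],[[0,0,2],0],[[0,0,2],0],[[0,0,2],0],[[0,0,1],0],[[0,0,0],0]]'; python3 - <<'E'
from h import *
S=cam('side','s11full.png');g=S['color'];A=cv2.cvtColor(cv2.imread('pics/side0.png'),cv2.COLOR_BGR2RGB)
for q in(A,g):
    m=(q[143:156,270:285].max(2)<50);y,x=np.where(m);print(x.mean()+270,y.mean()+143,len(x))
d=cv2.absdiff(g[:,:,::-1],cv2.imread('pics/s10full.png')).max(2);print('headband change',(d[244:320,320:440]>30).sum())
d=cv2.absdiff(g,A).max(2)
for r in range(247,310,6): print(r,''.join('#' if v>35 else '.' for v in d[r,320:410]))
print(ctrl.get_obs()['force'])
E
```

```text
time_s: 27.7
ee_pos: [0.4177, 0.3499, 0.2099]
eef_rot: [3.141, -0.004, 0.717]
force: [0.5, 0.3, -0.5]
grip_width: 0.0004
grip_force: 0.0
277.7916666666667 149.125 24
277.88461538461536 149.0 26
headband change 0
247 ................................................................###.###########...........
253 .....................................................#############################........
259 ...........................................###..####################....########..........
265 ...................................####################...............##########..........
271 .............................#################...........................#.###............
277 .........................##############...........................###.....................
283 ......................############...................................#....................
289 .....................##########...........................................................
295 ...................##########..........................######.............###.............
301 ..................#########................############..................................#
307 .....................####............#############........................................
[-0.31377251  0.41306849 -0.34110345]
```

```bash
python3 - <<'E'
from h import *
T=cam('top','t12full.png');S=cam('side');F=np.array([.635,-.204,.215]);u=np.array([.572,-.82,0]);n=np.array([.82,.572,0])
f=lambda p:np.round([(p-F)@u*1e3,(p-F)@n*1e3,p[2]*1e3])
for nm,s,t in(('near',(342.5,306),(407,198)),('far',(395,270.5),(388,158))):
    p,e=tri(T,t,S,s);print(nm,'tri',f(p),round(e*1e3,1),'side z48',f(onz(S,*s,.048)),'top z48',f(onz(T,*t,.048)))
B=T['color'].max(2)
for r in range(137,206,2): print(r,''.join('#' if v<60 else '+' if v<95 else '.' for v in B[r,375:430]))
E
```

```text
near tri [-23. -89.  45.] 4.6 side z48 [-21. -88.  48.] top z48 [-25. -91.  48.]
far tri [ 8. 66. 81.] 32.9 side z48 [ 7. 99. 48.] top z48 [ 6. 57. 48.]
137 .................++......+######....+#############.....
139 .................+###+..+######........+###########+...
141 ..................###########++++........+#############
143 ..................########+++++++++........+###########
145 ..............###############++++++++........+#########
147 ............+###############++++++++++.........########
149 ............##################.++++.......+####..######
151 ...........+#######++##########+.............###.+#####
153 ..........#########+.+##########.............+#########
155 .........+##########+..+#############.......+##########
157 .........+###++######+..+#############...++......+++###
159 ..........+....++###+++...#########.+##+...............
161 ...............+#++..+++...############................
163 ..................++++###..+########+..................
165 ...................+++.+##++#########+.................
167 .........................#############.....
[... 452 characters left out ...]
...........+++.++++########+............
185 +.+........................++#############+............
187 #.........................+##############+.............
189 ..........................+##############..............
191 ...........................+############...............
193 +.................+........+###########................
195 ...........................+##########.................
197 ...........................+########+..................
199 ...........................+####.......................
201 .......................................................
203 .......................................................
205 .......................................................
```

```bash
python3 - <<'E'
from h import *
S=cam('side');F=np.array([.635,-.204,.215]);u=np.array([.572,-.82,0]);n=np.array([.82,.572,0])
A=cv2.cvtColor(cv2.imread('pics/side0.png'),cv2.COLOR_BGR2RGB);g=S['color'];d=cv2.absdiff(g,A).max(2)
def onn(px,py,off):
    o,D=ray(S,px,py);t=((F-o)@n+off)/(D@n);p=o+D*t;return np.round([(p-F)@u*1e3,p[2]*1e3])
print('loose near leg: row, u/z of left and right edges (plane n=-83)')
for r in range(277,309,3):
    w=[c for c in range(325,362) if d[r,c]>35]
    if w:
        e=w[0]
        k=w[-1];
        print(r,w[0],k,onn(w[0]-.5,r,-.083),onn(k+.5,r,-.083))
print('hung')
for r in range(296,332,4):
    w=[c for c in range(364,402) if g[r,c].max()<60]
    if w: print(r,w[0],w[-1],onn(w[0]-.5,r,-.083),onn(w[-1]+.5,r,-.083))
E
```

```text
loose near leg: row, u/z of left and right edges (plane n=-83)
277 345 358 [-25. 190.] [ 17. 242.]
280 343 355 [-31. 169.] [ 10. 219.]
283 342 353 [-34. 150.] [  5. 199.]
286 341 351 [-36. 131.] [ -1. 177.]
289 341 350 [-36. 116.] [ -3. 159.]
292 340 349 [-39.  96.] [ -5. 141.]
295 339 348 [-42.  76.] [ -8. 122.]
298 338 347 [-45.  54.] [-10. 103.]
301 338 346 [-44.  38.] [-12.  82.]
304 339 361 [-40.  26.] [ 36. 135.]
307 341 361 [-32.  19.] [ 37. 120.]
hung
296 380 393 [ 81. 238.] [114. 283.]
300 377 389 [ 76. 211.] [107. 256.]
304 375 386 [ 73. 187.] [103. 230.]
308 373 384 [ 69. 162.] [100. 207.]
312 372 381 [ 69. 139.] [ 95. 179.]
316 371 380 [ 68. 116.] [ 95. 157.]
320 370 378 [67. 92.] [ 92. 131.]
324 370 401 [69. 72.] [150. 202.]
328 369 377 [69. 46.] [94. 88.]
```

```bash
python3 -c "
from station import ctrl
print(ctrl.hand_in())"
```

```text
the job is handed in; nothing more can be done
None
```

The headband hangs crown up on the bar in the empty place, which I measured to be between its two collars but twisted about 10–15° from square (I left that). After that I swung the grey counter's lever down to its stop and it sprang back to rest. The job was handed in at about 28 s.

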